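Cooling tray onto the right rails of the pantry rack

TASK

Take the cooling tray by its wooden handle from the board and slide it, rear edge first and handle outward, onto the lowest pair of rails in the green rack that passes clear above whatever is standing on the floor of the rack. Push it in against the sprung back bar and lower its front so that it lies flat on both rails behind the orange lips, held there by the bar; then let go. Leave the sugar dispenser, basin, spoon rest and spray bottle where they stand, including the one in the rack.

Things in the scene. Friction and masses are not known exactly. Their poses are not given: they have to be found in the camera images.
- tray_mid (a point): Cooling tray: loose aluminium sheet 112 mm deep (x) by 172 mm wide (y) with a rim 10 mm high, about 0.24 kg. Point: centre of its UNDERSIDE. x runs from the front edge (-56 mm, handle side) to the rear edge (+56 mm, goes into the rack first), z up. It starts on the board, handle pointing away from the rack (roughly to -y), its front 6 mm and the handle overhanging the board.
- tray_handle (a point): Centre of the tray's dark wooden handle, a straight bar 60 mm long (tray x -116 to -56 mm), 22 mm wide (y) and 20 mm high (3 to 23 mm above the tray's underside). It lies at (-86, 0, +13) mm from tray_mid; same axes. Pinch its 22 mm width.
- rack: Green tray rack, fixed, 265 mm high, 212 mm wide, its open mouth on its -x side, which looks to the robot's right, towards the board. Origin: on the surface it stands on, straight below the centre of a seated tray; x points into the rack, y to its left, z up. Three pairs of aluminium ledges; their tops are 50, 100 and 150 mm above the origin.
- rack_seat1 (a point): Rack axes; centre of the lowest rail pair, 50 mm above the rack's origin (the other pairs 50 and 100 mm higher, alike): where tray_mid lies once seated. Ledges 4 mm thick, |y| 74 to 92 mm, x -62 to +78 mm, open between. Upright guards beside them, inner faces at |y| = 90 mm, to 20 mm above the ledge top.
- rack_lip (a point): Top of the orange lips of the lowest pair, midway between them, at rack (-59, 0, 57) mm. Each ledge ends at the mouth in such a lip: 7 mm high, x -62 to -56 mm. The tray must come in with its underside above the lips (8 to 20 mm above the ledge top), press the back bar until its front edge is past the lips (5 to 10 mm beyond its seat), then go down.
- rack_brow (a point): Middle of the front bar of the rack's open top frame, at rack (-80, 0, 260) mm, 10 mm square. It juts out in front of the mouth right above the handle of a seated tray: a tool held upright would hit it, one leaning back out of the mouth by about 40 degrees (fingers pointing down and into the rack) passes under it.
- back_bar (a joint): Sprung upright black bar at the rear of the rack, 60 mm wide, 45 to 195 mm above the rack's origin, serving all three rail pairs. Value 0 when free (its front face at rack x = +52 mm), growing to 0.016 m as it is pressed to the rear; about 1.5 N at 0, 2.7 N at 0.004 (a seated tray), 6.3 N at 0.016.
- board: Beech board, fixed, 100 mm (x) by 200 mm (y), 30 mm thick. Origin at the centre of its underside.
- spoon_rest_mid (a point): Blue ceramic spoon rest: round dish 84 mm across with a tail reaching 73 mm from its centre along -x, 20 mm high; point at the dish's centre, 10 mm up. One of the spoon rest, the basin and the sugar dispenser stands on the floor inside the rack, near the rack's origin (within 20 mm); the other two stand outside, beside and behind it.
- basin_mid (a point): Aluminium pudding basin, open, 96 mm across its rim, 72 mm high; point on its axis, 36 mm up.
- sugar_mid (a point): Amber glass sugar dispenser with a steel flip-top spout, 72 mm across, 122 mm high; point on its axis, 61 mm up.
- spray_mid (a point): Red plastic spray bottle with a white trigger head, 68 mm across, 210 mm high, standing on the far side of the work; point on its axis, 105 mm up.
Mind the look-alikes: they are no part of the job. What is shaped like the part that bears tray_mid but purple or red is not meant.

How it is judged (in metres and radians):
At the end, for the whole second after the job is handed in: The tray lies level (3 deg) and square on the right ledges (50 mm pair over the spoon rest, 100 mm over the basin, 150 mm over the sugar dispenser; 5 mm), handle outward, behind the lips (centre -3 to +10 mm in depth, 8 mm sideways), back bar still pressed by 2 mm or more (x of tray_mid in the frame of rack between -0.003 and 0.01 m and y of tray_mid in the frame of rack between -0.008 and 0.008 m and x of tray_handle in the frame of rack below -0.07 m and angle between tray_mid's own z axis and vertical below 0.05 rad and angle between the x axis of tray_mid and the x axis of rack, either way round below 0.08 rad and value of joint back_bar above 0.002 m and ((horizontal distance between spoon_rest_mid and rack below 0.05 m and z of tray_mid in the frame of rack between 0.045 and 0.055 m) or (horizontal distance between basin_mid and rack below 0.05 m and z of tray_mid in the frame of rack between 0.095 and 0.105 m) or (horizontal distance between sugar_mid and rack below 0.05 m and z of tray_mid in the frame of rack between 0.145 and 0.155 m))); the robot touches nothing.
It fails at once if the spoon rest is pushed more than 15 mm or knocked over (distance of spoon_rest_mid from where it was at the start of the episode above 0.015 m).
It fails at once if the pudding basin is pushed more than 15 mm or knocked over (distance of basin_mid from where it was at the start of the episode above 0.015 m).
It fails at once if the sugar dispenser is pushed more than 15 mm or knocked over (distance of sugar_mid from where it was at the start of the episode above 0.015 m).
It fails at once if the spray bottle is pushed more than 15 mm or knocked over (distance of spray_mid from where it was at the start of the episode above 0.015 m).
It also fails if it takes over 45 s, if anything falls off the work surface, if the arm or the gripper's body presses on something with over 40 N, if the wrist force passes 120 N, or if a joint passes its speed limit or range.

ROBOT

A 7-joint arm with a two-finger parallel gripper is mounted at the origin on the work surface. World frame = base frame: x ahead of the robot, y to its left, z up, the work surface at z = 0. Lengths are in m, angles in degrees, forces in N, time in s.
With the tool pointing down it reaches from about 0.425 to 0.875 m from the base axis. Payload 4.7 kg.
Tool frame: the origin (TCP) lies midway between the tips of the shut fingers; the grasp point (between the pads) lies env.grip_point_offset behind it (env.grip_point_offset is the distance from the TCP to the grasp point, in m); x points along the fingers, y is the direction in which the jaws open and shut, and the axes are right-handed (so a half turn about x gives the same grasp; the last joint's range is limited). The gripper opens to 87 mm and grips with 3 to 60 N. Pads are 19 mm wide; open, the fingers measure 117 mm over their backs; the gripper's body (75 mm by 190 mm) begins 51 mm behind the grasp point.
Start: joints at [-62.733, 18.392, -4.016, 83.108, 1.295, 78.541, -3.26], TCP at [0.29, 0.582, 0.223] pointing down, gripper open.
Joint ranges: [-163.93, 163.93], [-17.29, 119.83], [-79.2, 71.16], [3.27, 140.29], [-89.18, 269.18], [5.43, 117.66], [-154.24, 154.24]. Speed limits (degrees/s): [147.25, 147.25, 180, 180, 180, 180, 180].

INTERFACE

Orientations are given as [roll, pitch, yaw] about the fixed x, y, z axes, in that order (R = Rz(yaw) Ry(pitch) Rx(roll)).
In Python, from cell import readout, read_camera, camera_params, sign_off, spot_in, pinpoint, env gives the robot as it stands.
- The arm moves only by the shell command python3 -m pendant 'ROWS' [OPENING] [FORCE]. ROWS is a JSON object of lists of equal length, an entry for each row: "xyz": the shift along the world's x, y, z in m, a list of three; "turn": the turn about the world's z in rad. A call has 1 to 10 rows; each row shifts and turns the pose as measured when the row begins; what a row does not reach is not made up. A row lasts 1/8 s, in which the tool goes at most 62.5 mm and 10.7 degrees, less where a joint would pass 70% of its speed; a pose out of reach is approached as far as the arm can. A call is refused whole if a number of a shift passes 0.0625 or a number of a turn 0.188, either way. A call with a gripper value outside its range is refused whole. OPENING is the opening, from 0 (shut) to 1 (fully open), set as the call begins (- or left out, the last holds). The fingers move at their own pace and stop on an object; FORCE is the grip in N (left out, the last holds). Time passes only in rows, so rows that do not move let the fingers close. It gives the time, the measured TCP pose, the force and the opening at its end, in the units of the state.
- readout.get_obs(): the state, without advancing time (a new reading comes with each control period).
- read_camera(name): name is "scene" or "side" or "wrist"; returns the picture (480x640x3 uint8, red, green, blue); there is no depth.
- camera_params(name): a dict with "fx", "fy", "cx", "cy" (pixels), "rvec" (rotation vector, rad) and "tvec" (3), from world to camera coordinates, as OpenCV has them; the wrist camera has in their place "hand_eye" (4x4, takes a point from camera to tool coordinates, whose origin is the TCP and whose axes are the tool frame's). Camera axes: x right, y down, z forward; pixel columns grow to the right and rows downward; lengths in m; the calibration is good to about 2 mm. A picture is of the moment at which its call begins: read the wrist's pose just before it. camera_params takes no time and is no camera call.
- sign_off(): hands the job in, once; it reports no verdict.
Trained networks look in the newest picture that a camera, given by its name, has taken for a name from the list of things; names that differ only in an ending like _2 or _b are one class to them, and where a whole thing is asked for, a point or a joint stands for the part that bears it (a point fixed in the world has none). Each returns a list of dicts, best first, with "score" (0 to 1); they miss things now and then, are a little off and sometimes report something else, mostly with a low value. They report only what shows in the picture. A call takes as long as a camera call. They do not tell look-alikes from the thing itself.
- spot_in(camera, name): "at" ([x, y, z] in m, in the coordinates of the camera as it stood for that picture, good to about 4 mm: the middle of the surface that is visible of it).
- pinpoint(camera, name): "at" ([x, y, z] in m, in the coordinates of the camera as it stood for that picture, good to about 4 mm: a listed point, or the origin of a listed thing).
The state is a dict: "time_s": time; "qpos": joint angles; "joint_velocities": joint speeds; "effort": joint torques, N m; "tool_pos": TCP position; "tool_rot": TCP orientation; "force": force on the tool from outside, world axes, zero at the start; "wrist_torque": the same for the moment, N m; "grip_width": finger opening in m.
Only numpy, scipy, OpenCV 4.12 (cv2) and the standard library are available. Lean on these libraries where they do the work, as an engineer would, in place of code of your own. Each camera call takes 0.05 s, during which the arm holds its last target.

## Working session

There is one attempt and no reset: what is moved stays moved. The work goes in short steps, Python scripts to look and compute and a shell command to move; the robot and the scene stay as the last step left them, time stands still between calls to the robot, and variables do not carry over. Pictures are saved under pics/ and viewed, and the job is handed in when it is done.

```bash
ls -la; mkdir -p pics; cat > h.py <<'E'
import numpy as np, cv2
from scipy.spatial.transform import Rotation as R
from cell import readout, read_camera, camera_params, sign_off, spot_in, pinpoint, env
def snap(c,f):
    o=readout.get_obs(); im=read_camera(c); cv2.imwrite('pics/'+f,im[:,:,::-1]); return o,im
def T(c,o=None):
    p=camera_params(c)
    if 'hand_eye' in p:
        M=np.eye(4); M[:3,:3]=R.from_euler('xyz',o['tool_rot'],degrees=True).as_matrix(); M[:3,3]=o['tool_pos']
        return M@np.array(p['hand_eye'])
    M=np.eye(4); M[:3,:3]=cv2.Rodrigues(np.array(p['rvec'],float))[0]; M[:3,3]=np.ravel(p['tvec'])
    return np.linalg.inv(M)
def w(c,at,o=None): return (T(c,o)@np.r_[at,1])[:3]
def proj(c,pts,o=None):
    p=camera_params(c); q=np.linalg.inv(T(c,o))@np.c_[np.atleast_2d(pts),np.ones(len(np.atleast_2d(pts)))].T
    return np.c_[p['fx']*q[0]/q[2]+p['cx'],p['fy']*q[1]/q[2]+p['cy']]
E
python3 - <<'E'
from h import *
print({k:np.round(v,3).tolist() for k,v in readout.get_obs().items()}, env.grip_point_offset)
for c in ['scene','side','wrist']:
    o,im=snap(c,c+'0.png'); print(c,{k:np.round(v,3).tolist() for k,v in camera_params(c).items()})
    for n in ['tray_mid','tray_handle','rack','rack_seat1','rack_lip','rack_brow','board','spoon_rest_mid','basin_mid','sugar_mid','spray_mid','back_bar']:
        for d in pinpoint(c,n)[:3]: print(n,round(d['score'],2),np.round(w(c,d['at'],o),3))
E
```

```text
total 12
drwxr-xr-x  3 agent agent 4096 Dec  6 17:00 .
drwxr-xr-x 23 root  root  4096 Dec  6 17:00 ..
drwxr-xr-x  2 agent agent 4096 Dec  6 17:00 pics
{'time_s': 0.0, 'qpos': [-62.735, 18.439, -4.015, 83.173, 1.295, 78.541, -3.258], 'joint_velocities': [0.023, 0.042, 0.04, 0.001, -0.06, -0.003, 0.092], 'effort': [-0.0, -49.13, -0.404, -31.252, -0.064, 0.044, 0.0], 'tool_pos': [0.289, 0.581, 0.221], 'tool_rot': [-86.726, 89.892, -113.18], 'force': [0.24, 0.178, -0.066], 'wrist_torque': [0.007, 0.007, 0.039], 'grip_width': 0.087} 0.0187
scene {'fx': 479.183, 'fy': 479.183, 'cx': 322.137, 'cy': 242.037, 'rvec': [2.261, 0.552, -0.218], 'tvec': [-0.425, -0.056, 1.588]}
tray_mid 0.77 [ 0.541 -0.209  0.034]
tray_mid 0.63 [ 0.186 -0.346  0.002]
tray_mid 0.55 [ 0.701 -0.429  0.004]
tray_handle 0.94 [ 0.52  -0.299  0.046]
tray_handle 0.8 [ 0.633 -0.372  0.013]
tray_handle 0.59 [ 0.221 -0.267  0.012]
rack 0.77 [0.594 0.109 0.004]
rack_lip 0.69 [0.575 0.06  0.058]
rack_brow 0.76 [0.575 0.037 0.259]
rack_brow 0.71 [0.575 0.056 0.055]
rack_brow 0.55 [ 0.518 -0.299  0.048]
spoon_rest_mid 0.9 [0.765 0.049 0.016]
spoon_rest_mid 0.65 [ 0.742 -0.078  0.107]
basin_mid 0.89 [0.588 0.102 0.038]
basin_mid 0.23 [0.687 0.237 0.068]
sugar_mid 0.83 [0.687 0.238 0.065]
spray_mid 0.96 [ 0.745 -0.08   0.106]Traceback (most recent call last):
  File "<stdin>", line 6, in <module>
ValueError: it knows: basin_mid, board, rack, rack_brow, rack_lip, rack_seat, spoon_rest_mid, spray_mid, sugar_mid, tray_handle, tray_mid
```

View pics/scene0.png

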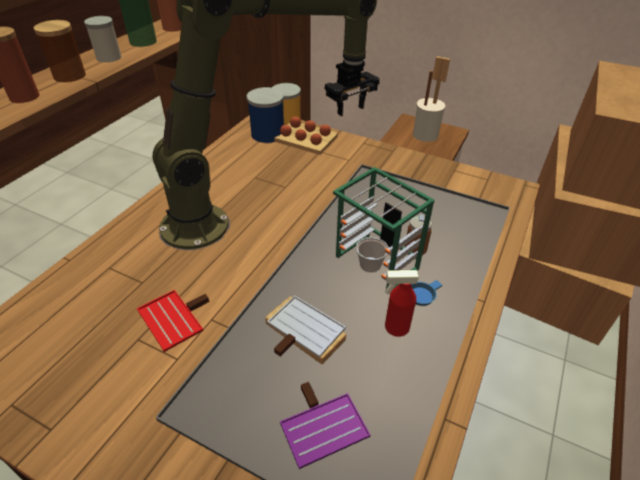

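```bash
python3 - <<'E'
from h import *
for c in ['side','wrist']:
    o,im=snap(c,c+'0.png'); print(c,{k:np.round(v,3).tolist() for k,v in camera_params(c).items()})
    for n in ['tray_mid','tray_handle','rack','rack_seat1','rack_lip','rack_brow','board','spoon_rest_mid','basin_mid','sugar_mid','spray_mid']:
        for d in pinpoint(c,n)[:3]: print(n,round(d['score'],2),np.round(w(c,d['at'],o),3))
E
```

```text
side {'fx': 541.66, 'fy': 541.66, 'cx': 316.016, 'cy': 228.911, 'rvec': [2.312, -0.638, 0.249], 'tvec': [-0.412, 0.271, 1.326]}
tray_mid 0.95 [ 0.19  -0.344 -0.002]
tray_mid 0.84 [ 0.533 -0.212  0.032]
tray_mid 0.76 [ 0.7   -0.429  0.013]
tray_handle 0.83 [ 0.633 -0.373  0.014]
tray_handle 0.75 [ 0.521 -0.298  0.048]
tray_handle 0.67 [ 0.219 -0.269  0.007]
rack_brow 0.91 [0.57  0.033 0.265]
board 0.92 [ 0.534 -0.208  0.004]
spoon_rest_mid 0.98 [0.763 0.052 0.017]
basin_mid 0.82 [0.586 0.107 0.038]
sugar_mid 0.53 [0.69  0.241 0.069]
spray_mid 0.79 [ 0.746 -0.084  0.109]
wrist {'fx': 391.905, 'fy': 391.905, 'cx': 325.322, 'cy': 231.463, 'hand_eye': [[-0.0, -0.268, 0.963, -0.162], [1.0, -0.0, 0.0, 0.0], [0.0, 0.963, 0.268, -0.073], [0.0, 0.0, 0.0, 1.0]]}
```

View pics/side0.png

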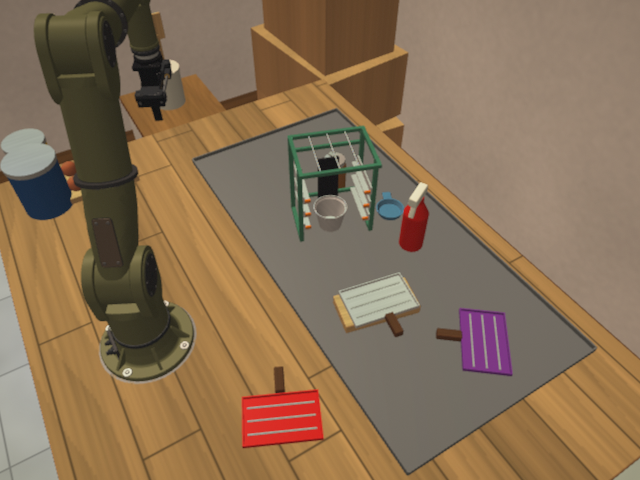

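View pics/wrist0.png

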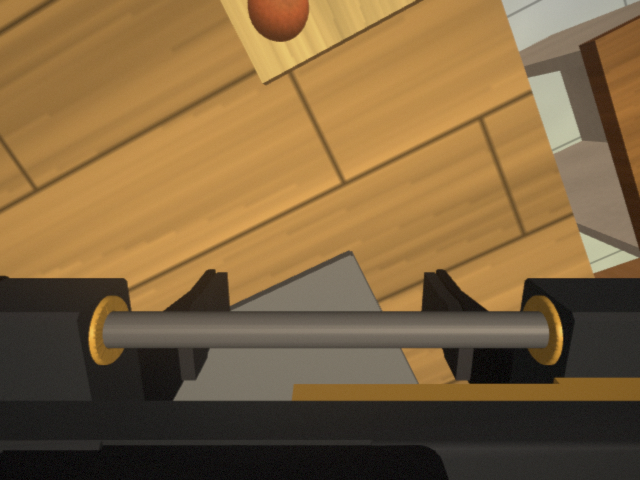

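```bash
cat >> h.py <<'E'
def st():
    o=readout.get_obs(); M=R.from_euler('xyz',o['tool_rot'],degrees=True).as_matrix()
    print('t',round(o['time_s'],2),'pos',np.round(o['tool_pos'],4),'q',np.round(o['qpos'],1),'F',np.round(o['force'],1),'g',round(o['grip_width'],4))
    x=M[:,0]; print('x',np.round(M[:,0],3),'y',np.round(M[:,1],3),'z',np.round(M[:,2],3),'lean',round(np.degrees(np.arccos(-x[2])),1),'leanyaw',round(np.degrees(np.arctan2(x[1],x[0])),1),'jawyaw',round(np.degrees(np.arctan2(M[1,1],M[0,1])),1))
    return o,M
E
python3 - <<'E'
from h import *
st()
E
```

```text
t 1.8 pos [0.2896 0.5819 0.2226] q [-62.7  18.4  -4.   83.1   1.3  78.5  -3.3] F [-0.2 -0.2  0.1] g 0.0867
x [ 0.  0. -1.] y [0.446 0.895 0.   ] z [ 0.895 -0.446  0.   ] lean 0.0 leanyaw 36.5 jawyaw 63.5
```

```bash
python3 -m pendant '{"xyz":[[0.005,0.01,0.02],[0.005,0.01,0.02],[0.005,0.01,0.02],[0.005,0.01,0.02],[0.005,0.01,0.02],[0.005,0.01,0.02],[0.005,0.01,0],[0.005,0.01,0],[0.005,0.01,0]],"turn":[-0.175,-0.175,-0.175,-0.175,-0.175,-0.175,-0.175,-0.175,-0.175]}' 1; python3 -c "
from h import *
st()"
```

```text
time_s: 2.92
tool_pos: [0.3355, 0.6736, 0.3469]
tool_rot: [-136.9, 89.8, 103.4]
force: [0.9, 0.8, 0.1]
grip_width: 0.0871
t 2.92 pos [0.3355 0.6736 0.3469] q [-71.   31.3  10.4  51.8  -5.6  97.1 -92.5] F [0.9 0.8 0.1] g 0.0871
x [-0.001  0.004 -1.   ] y [ 0.869 -0.495 -0.003] z [-0.495 -0.869 -0.003] lean 0.2 leanyaw 103.4 jawyaw -29.6
```

```bash
python3 -m pendant '{"xyz":[[0.01,0.02,0.03],[0.01,0.02,0.03],[0.01,0.02,0.03],[0.01,0.02,0.03],[0.01,0.02,0.03],[0.01,0.02,0.03]],"turn":[0,0,0,0,0,0]}' 1; python3 -c "
from h import *
st()"
```

```text
time_s: 3.68
tool_pos: [0.3664, 0.7374, 0.462]
tool_rot: [-176.3, 84.8, 64.1]
force: [-0.2, 0.8, 0.2]
grip_width: 0.087
t 3.67 pos [0.3664 0.7374 0.462 ] q [-67.3  50.4  23.7   7.3 -21.7 117.6 -93.5] F [-0.2  0.8  0.2] g 0.087
x [ 0.04   0.082 -0.996] y [ 0.87  -0.494 -0.006] z [-0.492 -0.866 -0.091] lean 5.2 leanyaw 64.1 jawyaw -29.6
```

```bash
python3 -m pendant '{"xyz":[[0.005,0.01,0.05],[0.005,0.01,0.05],[0.005,0.01,0.05],[0.005,0.01,0.05],[0.005,0.01,0.05]],"turn":[0,0,0,0,0]}' 1; python3 -c "
from h import *
st()"
```

```text
time_s: 4.3
tool_pos: [0.3429, 0.6897, 0.5999]
tool_rot: [-176.7, 75.4, 63.7]
force: [0.7, -0.5, -0.7]
grip_width: 0.0873
t 4.3 pos [0.3429 0.6897 0.5999] q [-68.2  39.8  22.9   8.5 -19.7 117.6 -93.4] F [ 0.7 -0.5 -0.7] g 0.0873
x [ 0.112  0.227 -0.967] y [ 0.87  -0.492 -0.015] z [-0.48  -0.84  -0.252] lean 14.6 leanyaw 63.7 jawyaw -29.5
```

```bash
python3 -m pendant '{"xyz":[[0.005,0.01,0.06],[0.005,0.01,0.06],[0.005,0.01,0.06],[0.005,0.01,0.06],[0.005,0.01,0.06],[0.005,0.01,0.06],[0.005,0.01,0.06],[0.005,0.01,0.06]],"turn":[0,0,0,0,0,0,0,0]}' 1; python3 -c "
from h import *
st()"
```

```text
time_s: 5.3
tool_pos: [0.2969, 0.6014, 0.7982]
tool_rot: [-176.3, 57.5, 64.4]
force: [68.6, -33.5, 2.6]
grip_width: 0.0871
t 5.3 pos [0.2969 0.6014 0.7982] q [-69.2  28.7  71.2   3.3 -66.6 117.6 -92.9] F [ 68.6 -33.5   2.6] g 0.0871
x [ 0.232  0.484 -0.844] y [ 0.876 -0.481 -0.035] z [-0.422 -0.731 -0.536] lean 32.5 leanyaw 64.4 jawyaw -28.7
```

```bash
python3 -m pendant '{"xyz":[[0,0,-0.01],[-0.003,-0.006,-0.015],[-0.005,-0.01,-0.02],[-0.005,-0.01,-0.02]],"turn":[0,0,0,0]}' 1; python3 -c "
from h import *
st()"
```

```text
time_s: 5.8
tool_pos: [0.2868, 0.5701, 0.7501]
tool_rot: [-175.8, 56.0, 64.5]
force: [0.5, -2.1, 3.4]
grip_width: 0.087
t 5.8 pos [0.2868 0.5701 0.7501] q [-118.     9.2   69.7   44.3  -16.2   98.2  -88.1] F [ 0.5 -2.1  3.4] g 0.087
x [ 0.24   0.505 -0.829] y [ 0.874 -0.484 -0.041] z [-0.422 -0.715 -0.558] lean 34.0 leanyaw 64.5 jawyaw -29.0
```

```bash
cat > kin.py <<'E'
import numpy as np
from scipy.spatial.transform import Rotation as R
import itertools
D=[([-62.7,18.4,-4.,83.1,1.3,78.5,-3.3],[.2896,.5819,.2226],[0,0,-1],[.446,.895,0]),
([-71,31.3,10.4,51.8,-5.6,97.1,-92.5],[.3355,.6736,.3469],[-.001,.004,-1],[.869,-.495,-.003]),
([-67.3,50.4,23.7,7.3,-21.7,117.6,-93.5],[.3664,.7374,.462],[.04,.082,-.996],[.87,-.494,-.006]),
([-68.2,39.8,22.9,8.5,-19.7,117.6,-93.4],[.3429,.6897,.5999],[.112,.227,-.967],[.87,-.492,-.015]),
([-69.2,28.7,71.2,3.3,-66.6,117.6,-92.9],[.2969,.6014,.7982],[.232,.484,-.844],[.876,-.481,-.035]),
([-118,9.2,69.7,44.3,-16.2,98.2,-88.1],[.2868,.5701,.7501],[.24,.505,-.829],[.874,-.484,-.041])]
def frames(q,s):
    q=np.radians(q); M=np.eye(3); out=[M]
    for i,a in enumerate(q):
        ax='zyzyzyz'[i]
        M=M@R.from_euler(ax,s[i]*a).as_matrix(); out.append(M)
    return out
if __name__=='__main__':
    for s in itertools.product([1,-1],repeat=7):
        if s[0]==1: continue
        e=sum(np.linalg.norm(frames(q,s)[7][:,2]-x) for q,p,x,y in D)
        if e<.5:
            print(s,round(e,3),[np.round(frames(q,s)[7].T@np.array(y),2).tolist() for q,p,x,y in D][:3])
E
python3 kin.py
```

```text
(-1, 1, -1, 1, -1, 1, 1) 0.005 [[-0.99, -0.11, 0.0], [1.0, 0.09, -0.0], [0.99, 0.12, -0.0]]
(-1, 1, -1, 1, -1, 1, -1) 0.005 [[-1.0, 0.0, 0.0], [-1.0, 0.0, -0.0], [-1.0, 0.0, -0.0]]
```

```bash
cat >> kin.py <<'E'
S=(-1,1,-1,1,-1,1,-1)
def basis(q):
    F=frames(q,S); return np.c_[[0,0,1],F[3][:,2],F[5][:,2],F[7][:,2],F[3][:,0],F[5][:,0],F[6][:,0]]
if __name__=='__main__':
    for n in (4,6,7):
        A=np.vstack([basis(q)[:,:n] for q,*_ in D]); b=np.hstack([p for _,p,*_ in D])
        L,*_=np.linalg.lstsq(A,b,rcond=None); print(n,L.round(4),np.abs(A@L-b).max())
E
python3 kin.py|tail -3
```

```text
4 [0.2679 0.4474 0.523  0.3723] 0.024769440853393887
6 [0.2776 0.4253 0.5043 0.3053 0.0309 0.042 ] 0.024567895491731384
7 [ 0.2814  0.3931  0.4761  0.2685  0.0261  0.0564 -0.0465] 0.024687664986375923
```

```bash
cat > kin2.py <<'E'
from kin import *
B={}
def cols(q,names):
    F=frames(q,S); return np.c_[tuple(F[int(n[0])][:,'xyz'.index(n[1])] for n in names)]
base=['0z','3z','5z','7z']
for ex in ([], ['3x','4x'],['1y','3y','5y'],['2y','4y','6y'],['6x','6y'],['3x','4x','2y','4y','6y'],['3x','4x','6x']):
    n=base+ex
    A=np.vstack([cols(q,n) for q,*_ in D]); b=np.hstack([p for _,p,*_ in D])
    L,*_=np.linalg.lstsq(A,b,rcond=None); r=(A@L-b).reshape(-1,3); print(n,L.round(4),np.linalg.norm(r,axis=1).round(4))
E
python3 kin2.py
```

```text
['0z', '3z', '5z', '7z'] [0.2679 0.4474 0.523  0.3723] [0.0275 0.0248 0.0257 0.0253 0.0196 0.016 ]
['0z', '3z', '5z', '7z', '3x', '4x'] [0.2759 0.4447 0.5091 0.352  0.0159 0.017 ] [0.0269 0.0221 0.013  0.0139 0.0132 0.0077]
['0z', '3z', '5z', '7z', '1y', '3y', '5y'] [ 2.499e-01  4.678e-01  5.128e-01  3.690e-01 -1.560e-02 -1.040e-02
 -4.000e-04] [0.0004 0.0002 0.0003 0.0002 0.0002 0.0005]
['0z', '3z', '5z', '7z', '2y', '4y', '6y'] [ 2.499e-01  4.678e-01  5.128e-01  3.690e-01 -1.560e-02 -1.040e-02
 -4.000e-04] [0.0004 0.0002 0.0003 0.0002 0.0002 0.0005]
['0z', '3z', '5z', '7z', '6x', '6y'] [ 0.262   0.4608  0.52    0.3753  0.0037 -0.0233] [0.0041 0.0032 0.0031 0.0028 0.0081 0.0083]
['0z', '3z', '5z', '7z', '3x', '4x', '2y', '4y', '6y'] [ 2.503e-01  4.678e-01  5.126e-01  3.691e-01  2.000e-04  1.000e-04
 -1.540e-02 -1.060e-02 -3.000e-04] [0.0004 0.0002 0.0002 0.0002 0.0002 0.0004]
['0z', '3z', '5z', '7z', '3x', '4x', '6x'] [ 2.801e-01  4.078e-01  4.704e-01  3.205e-01  3.000e-04  2.750e-02
 -6.800e-02] [0.0283 0.0202 0.0131 0.0139 0.0118 0.0018]
```

```bash
python3 - <<'E'
from h import *
res={}
for c in ['scene','side','scene','side']:
    o,im=snap(c,c+'1.png')
    for n in ['tray_mid','tray_handle','rack','rack_lip','rack_brow','rack_seat','basin_mid','board']:
        for d in pinpoint(c,n)[:3]:
            p=w(c,d['at'],o)
            if n.startswith('tray') and (abs(p[0]-.53)>.04): continue
            if d['score']>.5: res.setdefault(n,[]).append(p); print(c,n,round(d['score'],2),p.round(4))
for k,v in res.items(): print(k,np.median(v,0).round(4),len(v))
st()
for c in ['scene','side']:
    im=cv2.imread('pics/%s1.png'%c)
    x0,y0=(310,150) if c=='scene' else (260,110)
    cv2.imwrite('pics/%s1z.png'%c,cv2.resize(im[y0:y0+150,x0:x0+150],(600,600),interpolation=cv2.INTER_CUBIC))
E
```

```text
scene tray_mid 0.95 [ 0.537  -0.2101  0.0306]
scene tray_handle 0.74 [ 0.5154 -0.2974  0.0466]
scene rack 0.85 [0.5983 0.1099 0.0015]
scene rack_lip 0.76 [0.5772 0.0551 0.0553]
scene rack_brow 0.68 [0.5712 0.0368 0.2598]
scene rack_seat 0.57 [0.597  0.1078 0.0492]
scene basin_mid 0.55 [0.5888 0.1063 0.0409]
side tray_mid 0.56 [ 0.5327 -0.2097  0.0309]
side tray_handle 0.63 [ 0.5161 -0.2939  0.0471]
side rack_lip 0.67 [0.5688 0.0317 0.2642]
side rack_brow 0.91 [0.5715 0.0335 0.2639]
side basin_mid 0.87 [0.5832 0.1074 0.038 ]
side board 0.6 [ 0.5333 -0.2088  0.0026]
scene tray_mid 0.66 [ 0.5395 -0.2112  0.0304]
scene tray_handle 0.9 [ 0.5187 -0.2993  0.0469]
scene rack 0.66 [0.5958 0.1122 0.0017]
scene rack_lip 0.73 [0.5782 0.0547 0.0588]
scene rack_brow 0.86 [0.5729 0.0354 0.2565]
scene rack_seat 0.69 [0.5951 0.1048 0.0495]
scene basin_mid 0.65 [0.5859 0.103  0.0375]
side tray_mid 0.58 [ 0.535  -0.2088  0.0332]
side tray_handle 0.82 [ 0.5192 -0.295   0.0482]
side rack_brow 0.79 [0.5721 0.0339 0.263 ]
side basin_mid 0.69 [0.5852 0.1067 0.0397]
side board 0.58 [ 0.5339 -0.2081  0.0025]
tray_mid [ 0.536  -0.2099  0.0307] 4
tray_handle [ 0.5174 -0.2962  0.047 ] 4
rack [0.597  0.1111 0.0016] 2
rack_lip [0.5772 0.0547 0.0588] 3
rack_brow [0.5718 0.0346 0.2614] 4
rack_seat [0.5961 0.1063 0.0493] 2
basin_mid [0.5856 0.1065 0.0389] 4
board [ 0.5336 -0.2084  0.0026] 2
t 7.6 pos [0.2865 0.571  0.7501] q [-117.6    9.4   69.6   44.   -16.5   98.3  -88.1] F [0.2 0.7 0.2] g 0.087
x [ 0.24   0.504 -0.83 ] y [ 0.874 -0.484 -0.041] z [-0.422 -0.715 -0.557] lean 33.9 leanyaw 64.5 jawyaw -29.0
```

View pics/scene1z.png

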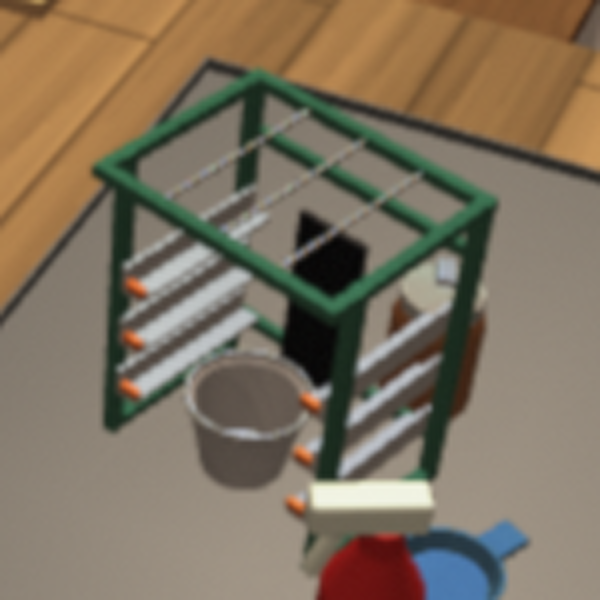

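View pics/side1z.png

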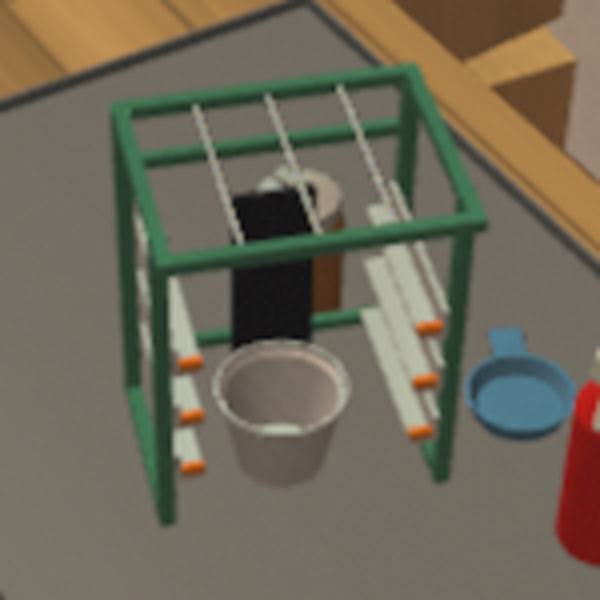

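View pics/side1.png

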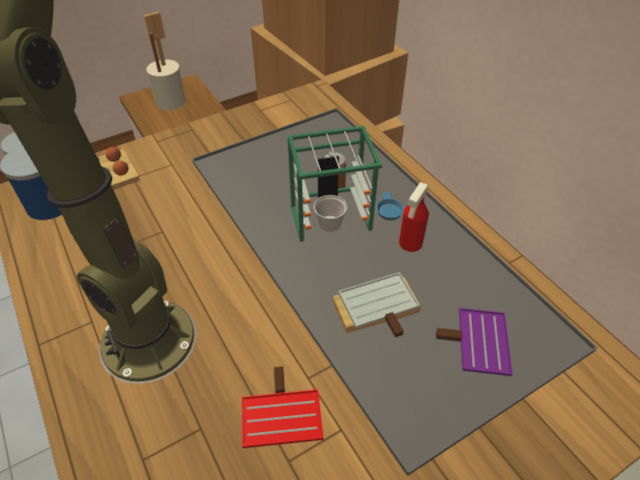

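```bash
cat > fit.py <<'E'
from h import *
from scipy.optimize import least_squares
obs=[]
for c in ['scene','side']:
    im=cv2.imread('pics/%s1.png'%c); hsv=cv2.cvtColor(im,cv2.COLOR_BGR2HSV)
    m=cv2.inRange(hsv,(4,170,150),(16,255,255)); 
    m[:150]=0;m[270:]=0;m[:,:280]=0;m[:,420:]=0
    n,lab,stt,cen=cv2.connectedComponentsWithStats(m)
    for i in range(1,n):
        if stt[i,4]>=5:
            ww=im[lab==i].astype(float); obs.append((c,cen[i])); print(c,cen[i].round(1),stt[i,4])
def pts(p):
    a=p[2]; Rm=np.array([[np.cos(a),-np.sin(a)],[np.sin(a),np.cos(a)]])
    L=np.array([[-60,s*83,z+4.] for z in (50,100,150) for s in (1,-1)])/1000
    return np.c_[L[:,:2]@Rm.T+p[:2],L[:,2]]
def f(p):
    r=[]
    P={c:proj(c,pts(p)) for c in ['scene','side']}
    for c,u in obs: 
        d=P[c]-u; r+=list(d[np.argmin((d**2).sum(1))])
    return r
s=least_squares(f,[.595,.109,1.36],loss='soft_l1'); print(s.x[:2].round(4),np.degrees(s.x[2]).round(2),np.round(s.fun,1))
E
python3 fit.py
```

```text
scene [342.8 221. ] 6
side [367. 191.] 7
side [307.3 199.8] 6
side [366.  204.5] 8
side [307.6 213.3] 7
side [364.6 217.3] 7
side [307.7 226.2] 6
[0.6002 0.1156] 71.51 [ 1.5  0.4  0.1  0.1 -0.4  0.5 -0.1 -0.1 -0.3  0.3  0.2 -0.2 -0.2  0.1]
```

```bash
cat >> fit.py <<'E'
obs=[o for o in obs if o[0]=='side']
for x,y in [(135,287),(132,340),(130,388),(312,402),(303,454),(296,504)]: obs.append(('scene',np.array([310+x/4-.4,150+y/4-.4])))
s=least_squares(f,[.595,.109,1.36]); print(s.x[:2].round(4),np.degrees(s.x[2]).round(2)); print(s.fun.reshape(-1,2).round(1).tolist())
a=s.x[2]; c=np.array([np.cos(a),np.sin(a)])
print('brow',s.x[:2]-.08*c,'lip',s.x[:2]-.059*c)
E
python3 fit.py | tail -3
```

```text
[0.599  0.1146] 71.19
[[-0.1, 0.6], [-0.8, 0.8], [-0.3, 0.5], [-0.7, 0.6], [0.0, 0.4], [-0.5, 0.4], [0.5, -0.0], [0.4, -0.3], [0.2, 0.0], [0.6, 0.4], [0.9, 0.4], [0.7, 0.3]]
brow [0.57321629 0.03889304] lip [0.57998889 0.05877096]
```

```bash
python3 - <<'E'
import cv2,numpy as np
im=cv2.imread('pics/side1.png'); a=cv2.resize(im[265:345,325:430],(630,480),interpolation=cv2.INTER_CUBIC); cv2.imwrite('pics/side1t.png',a)
im=cv2.imread('pics/scene1.png'); a=cv2.resize(im[285:365,255:360],(630,480),interpolation=cv2.INTER_CUBIC); cv2.imwrite('pics/scene1t.png',a)
E
```

```text
(no output)
```

View pics/side1t.png

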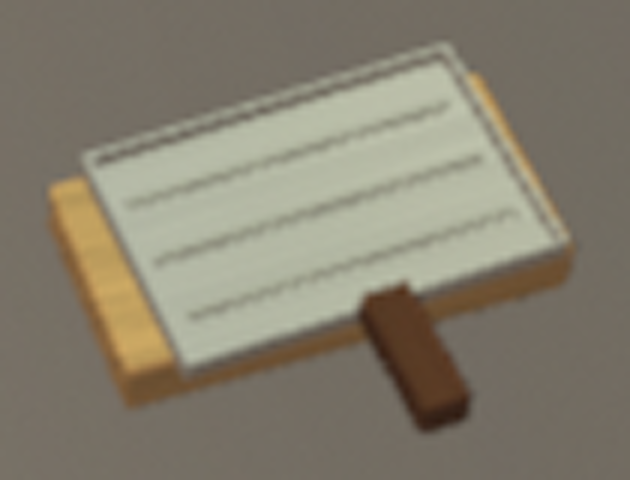

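View pics/scene1t.png

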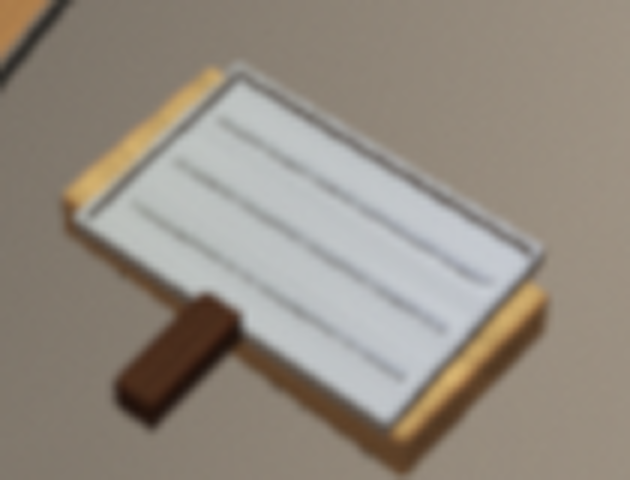

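```bash
cat > fit2.py <<'E'
from h import *
from scipy.optimize import least_squares
ob={'side':(np.array([(85,153),(448,42),(568,242),(183,370)])/6+(325,265)-.4),
'scene':(np.array([(237,65),(543,248),(392,434),(77,217)])/6+(255,285)-.4)}
L=np.array([[56,86,40],[56,-86,40],[-56,-86,40],[-56,86,40.]])/1000
def pts(p):
    a=p[2]; Rm=np.array([[np.cos(a),-np.sin(a)],[np.sin(a),np.cos(a)]]); return np.c_[L[:,:2]@Rm.T+p[:2],L[:,2]]
f=lambda p: np.hstack([(proj(c,pts(p))-ob[c]).ravel() for c in ob])
s=least_squares(f,[.536,-.21,1.36]); a=s.x[2];c=np.array([np.cos(a),np.sin(a)])
print(s.x[:2].round(4),np.degrees(a).round(2),s.fun.reshape(-1,2).round(1).tolist(),'handle',s.x[:2]-.086*c)
E
python3 fit2.py
```

```text
[ 0.5371 -0.2102] 79.73 [[-0.4, 0.7], [0.1, 0.6], [0.3, 0.2], [0.8, -0.4], [0.5, -0.2], [0.6, 0.3], [-0.5, -1.7], [-0.2, 0.0]] handle [ 0.52178222 -0.2948576 ]
```

```bash
python3 -m pendant '{"xyz":[[0.01,-0.02,-0.01],[0.02,-0.035,-0.02],[0.02,-0.04,-0.03],[0.02,-0.04,-0.03]],"turn":[0,0,0,0]}' 1; python3 -c "
from h import *
st()"
```

```text
time_s: 8.1
tool_pos: [0.3367, 0.465, 0.6755]
tool_rot: [-177.3, 56.5, 63.7]
force: [-0.5, -0.8, -0.1]
grip_width: 0.0868
t 8.1 pos [0.3367 0.465  0.6755] q [-120.3  -17.    44.6   67.3   17.2   90.8  -96.9] F [-0.5 -0.8 -0.1] g 0.0868
x [ 0.245  0.495 -0.834] y [ 0.878 -0.478 -0.026] z [-0.411 -0.726 -0.551] lean 33.5 leanyaw 63.7 jawyaw -28.6
```

```bash
python3 -m pendant '{"xyz":[[0.03,-0.035,-0.03],[0.035,-0.035,-0.03],[0.035,-0.035,-0.03],[0.035,-0.04,-0.03]],"turn":[0,0,0,0]}' 1; python3 -c "
from h import *
st()"
```

```text
time_s: 8.6
tool_pos: [0.4577, 0.3351, 0.567]
tool_rot: [-177.4, 56.5, 64.1]
force: [1.1, 1.2, -0.7]
grip_width: 0.0869
t 8.6 pos [0.4577 0.3351 0.567 ] q [-73.7 -16.3  34.2  83.1  -5.   80.  -67. ] F [ 1.1  1.2 -0.7] g 0.0869
x [ 0.241  0.497 -0.834] y [ 0.882 -0.471 -0.025] z [-0.405 -0.729 -0.552] lean 33.5 leanyaw 64.1 jawyaw -28.1
```

```bash
python3 -m pendant '{"xyz":[[0.01,-0.045,-0.02],[0.01,-0.05,-0.02],[0.01,-0.05,-0.02],[0.01,-0.05,-0.02],[0.01,-0.05,-0.02],[0,-0.05,-0.02]],"turn":[0,0.05,0.05,0.05,0.05,0.05]}' 1; python3 -c "
from h import *
st()"
```

```text
time_s: 9.35
tool_pos: [0.51, 0.0262, 0.4409]
tool_rot: [-177.6, 56.5, 78.1]
force: [1.0, -0.1, -1.1]
grip_width: 0.0868
t 9.35 pos [0.51   0.0262 0.4409] q [-49.8  -8.3  60.9  89.8 -26.4  93.2  -5. ] F [ 1.  -0.1 -1.1] g 0.0868
x [ 0.114  0.541 -0.833] y [ 0.971 -0.239 -0.023] z [-0.211 -0.806 -0.552] lean 33.5 leanyaw 78.1 jawyaw -13.8
```

```bash
python3 -m pendant '{"xyz":[[0,-0.05,-0.02],[0,-0.05,-0.03],[0,-0.05,-0.03],[0,-0.05,-0.03]],"turn":[0,0,0,0.05]}' 1; python3 -c "
from h import *
st()"
```

```text
time_s: 9.85
tool_pos: [0.5111, -0.178, 0.3302]
tool_rot: [-178.5, 56.2, 80.7]
force: [2.0, 0.4, 1.1]
grip_width: 0.087
t 9.85 pos [ 0.5111 -0.178   0.3302] q [-15.3  22.3  67.4  86.9 -45.7 107.4  39.1] F [2.  0.4 1.1] g 0.087
x [ 0.09   0.549 -0.831] y [ 0.983 -0.182 -0.014] z [-0.159 -0.816 -0.556] lean 33.8 leanyaw 80.7 jawyaw -10.5
```

```bash
python3 -m pendant '{"xyz":[[0,-0.045,-0.04],[0,-0.045,-0.04],[0,-0.045,-0.04],[0,-0.03,-0.03]],"turn":[0,0,0,0]}' 1; python3 -c "
from h import *
o,M=st()
o,im=snap('wrist','w2.png')
for n in ['tray_mid','tray_handle']:
  for d in pinpoint('wrist',n)[:3]: print(n,round(d['score'],2),w('wrist',d['at'],o).round(4))
snap('side','side2.png')
"
```

```text
time_s: 10.35
tool_pos: [0.5115, -0.3497, 0.1719]
tool_rot: [-178.2, 56.3, 81.0]
force: [-0.3, -0.8, 0.4]
grip_width: 0.0869
t 10.35 pos [ 0.5115 -0.3497  0.1719] q [ 11.1  43.9  58.2  79.1 -53.6 106.7  58.6] F [-0.3 -0.8  0.4] g 0.0869
x [ 0.087  0.548 -0.832] y [ 0.983 -0.182 -0.017] z [-0.161 -0.816 -0.555] lean 33.7 leanyaw 81.0 jawyaw -10.5
tray_mid 0.78 [ 0.536  -0.2085  0.0356]
tray_handle 0.8 [ 0.5179 -0.2957  0.0418]
```

View pics/w2.png

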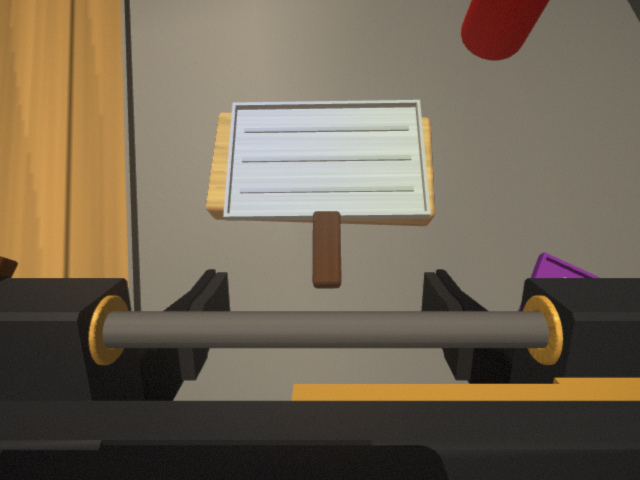

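View pics/side2.png

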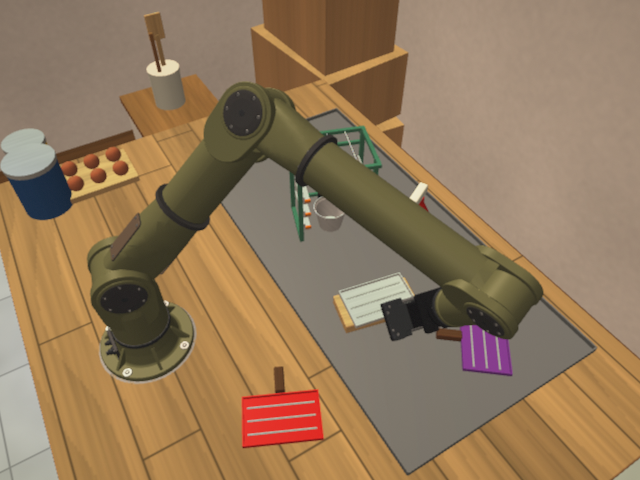

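```bash
python3 -m pendant '{"xyz":[[0,0,-0.03],[0,0,-0.03],[0.002,0.013,-0.022],[0.002,0.013,-0.022],[0.002,0.013,-0.02],[0.001,0.012,-0.015]],"turn":[0,0,0,0,0,0]}' 1; python3 -c "
from h import *
o,M=st()
print(o['tool_pos']-M[:,0]*.0187)
"
```

```text
time_s: 11.3
tool_pos: [0.5229, -0.2902, 0.0324]
tool_rot: [-179.2, 56.3, 80.7]
force: [0.4, -0.6, 0.1]
grip_width: 0.0876
t 11.3 pos [ 0.5229 -0.2902  0.0324] q [  5.9  48.4  54.4  90.6 -58.   94.   63.9] F [ 0.4 -0.6  0.1] g 0.0876
x [ 0.09   0.547 -0.832] y [ 0.985 -0.174 -0.008] z [-0.149 -0.819 -0.555] lean 33.7 leanyaw 80.7 jawyaw -10.0
[ 0.52121415 -0.30047985  0.04793463]
```

```bash
python3 -m pendant '{"xyz":[[-0.003,-0.006,-0.004],[0,0,0]],"turn":[0,0]}' 1; python3 -m pendant '{"xyz":[[0,0,0],[0,0,0],[0,0,0],[0,0,0],[0,0,0]],"turn":[0,0,0,0,0]}' 0 55; python3 -c "
from h import *
o,M=st()
print(o['tool_pos']-M[:,0]*.0187)
o,im=snap('wrist','w3.png')
"
```

```text
time_s: 11.55
tool_pos: [0.5198, -0.2951, 0.0274]
tool_rot: [-179.1, 56.3, 80.8]
force: [0.1, -0.1, 0.5]
grip_width: 0.0871
time_s: 12.18
tool_pos: [0.5201, -0.2979, 0.0294]
tool_rot: [-179.4, 56.4, 80.5]
force: [0.3, 0.3, 0.2]
grip_width: 0.0448
t 12.18 pos [ 0.5201 -0.2979  0.0294] q [  6.7  48.9  54.3  90.3 -58.1  94.   64.6] F [0.3 0.3 0.2] g 0.0448
x [ 0.092  0.546 -0.833] y [ 0.985 -0.174 -0.005] z [-0.148 -0.82  -0.553] lean 33.6 leanyaw 80.5 jawyaw -10.0
[ 0.51840644 -0.30807965  0.04496903]
```

View pics/w3.png

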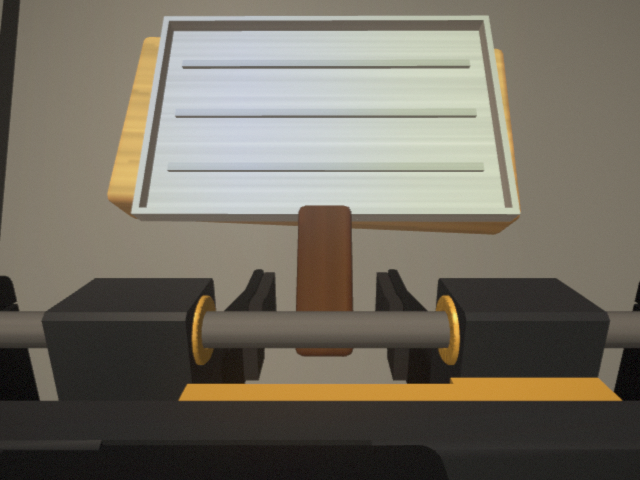

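```bash
python3 -m pendant '{"xyz":[[0,0,0],[0,0,0],[0,0,0],[0,0,0]],"turn":[0,0,0,0]}' 0 55; python3 -m pendant '{"xyz":[[0,0,0.01],[0,0,0.02],[0,0,0.02]],"turn":[0,0,0]}' 0 55; python3 -c "
from h import *
o,M=st()
o,im=snap('wrist','w4.png')
for n in ['tray_mid','tray_handle']:
  for d in pinpoint('wrist',n)[:2]: print(n,round(d['score'],2),w('wrist',d['at'],o).round(4), (M.T@(w('wrist',d['at'],o)-o['tool_pos'])).round(4))
"
```

```text
time_s: 12.72
tool_pos: [0.5201, -0.2977, 0.0293]
tool_rot: [-179.4, 56.4, 80.5]
force: [0.1, -0.2, -0.5]
grip_width: 0.0216
time_s: 13.1
tool_pos: [0.519, -0.2976, 0.0803]
tool_rot: [-179.1, 56.5, 80.8]
force: [0.5, 0.0, -2.5]
grip_width: 0.0215
t 13.1 pos [ 0.519  -0.2976  0.0803] q [  5.6  45.5  56.4  89.  -55.9  97.3  61.9] F [ 0.5  0.  -2.5] g 0.0215
x [ 0.089  0.545 -0.833] y [ 0.985 -0.174 -0.009] z [-0.15  -0.82  -0.553] lean 33.5 leanyaw 80.8 jawyaw -10.0
tray_mid 0.79 [ 0.5309 -0.2081  0.0874] [ 0.044  -0.004  -0.0791]
tray_handle 0.8 [ 0.6289 -0.3708  0.0123] [0.0265 0.1216 0.0811]
tray_handle 0.61 [ 0.5176 -0.2967  0.0944] [-0.0113 -0.0018 -0.0083]
```

View pics/w4.png

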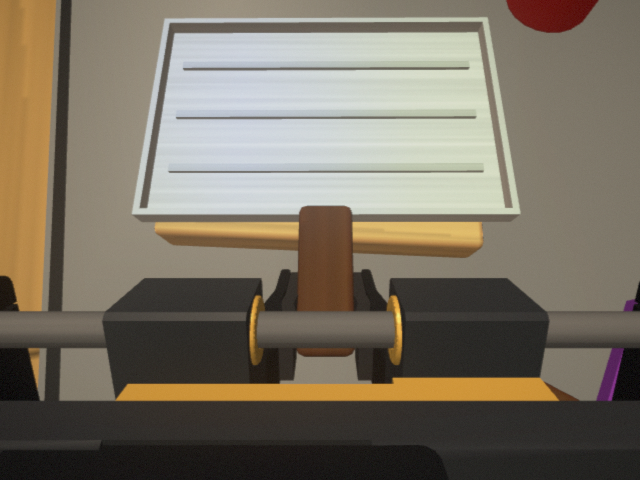

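```bash
cat > sim.py <<'E'
from kin import *
Lk=[.2499,.4678,.5128,.369]; Y=[-.0156,-.0104,-.0004]
LO=np.array([-163.93,-17.29,-79.2,3.27,-89.18,5.43,-154.24]);HI=np.array([163.93,119.83,71.16,140.29,269.18,117.66,154.24])
def fk(q):
    F=frames(q,S); sh=np.array([0,0,Lk[0]]); el=sh+F[3][:,2]*Lk[1]+F[2][:,1]*Y[0]; wr=el+F[5][:,2]*Lk[2]+F[4][:,1]*Y[1]; t=wr+F[7][:,2]*Lk[3]+F[6][:,1]*Y[2]
    M=np.c_[F[7][:,2],-F[7][:,0],-F[7][:,1]]
    return el,wr,t,M
if __name__=='__main__':
    from h import *
    o=readout.get_obs(); q=np.array(o['qpos'],float)
    e,wr,t,M=fk(q); print('elbow',e.round(3),'wrist',wr.round(3),t.round(3))
    from scipy.optimize import least_squares
    M1=R.from_euler('z',-8.7,degrees=True).as_matrix()@M
    for i,(tp) in enumerate([[.5212,-.1139,.15],[.5212,-.1139,.112],[.545,-.043,.112],[.5719,.0358,.112],[.571,.033,.1]]):
        f=lambda x: np.r_[(fk(x)[2]-tp)*10,((fk(x)[3]-M1)*3).ravel(),(x-q)*1e-3]
        s=least_squares(f,q,bounds=(LO,HI)); q=s.x; e,wr,t,_=fk(q); print(tp,q.round(1),'el',e.round(3),'wr',wr.round(3))
E
python3 sim.py
```

```text
elbow [ 0.33  -0.048  0.578] wrist [ 0.487 -0.498  0.389] [ 0.52  -0.298  0.081]
[0.5212, -0.1139, 0.15] [-24.6  24.5  67.6 108.1 -52.4  85.4  41. ] el [0.183 0.067 0.676] wr [ 0.458 -0.307  0.458]
[0.5212, -0.1139, 0.112] [-22.2  27.7  65.1 109.8 -55.2  83.4  44.6] el [0.207 0.068 0.664] wr [ 0.458 -0.307  0.42 ]
[0.545, -0.043, 0.112] [-31.3  25.1  65.2 111.9 -56.4  78.6  37.9] el [0.178 0.09  0.674] wr [ 0.482 -0.236  0.42 ]
[0.5719, 0.0358, 0.112] [-39.9  23.7  64.3 112.4 -58.2  73.5  30.6] el [0.154 0.109 0.678] wr [ 0.509 -0.157  0.42 ]
[0.571, 0.033, 0.1] [-38.7  24.9  63.4 112.9 -59.3  73.2  32.2] el [0.163 0.111 0.674] wr [ 0.508 -0.16   0.408]
```

```bash
python3 -m pendant '{"xyz":[[0,0.01,0.03],[0,0.02,0.03],[0,0.03,0.01],[0,0.03,0],[0,0.03,0],[0,0.03,0],[0,0.02,0],[0,0,0]],"turn":[0,-0.03,-0.03,-0.03,-0.03,-0.03,0,0]}' 0 55; python3 -c "
from h import *
o,M=st()
o,im=snap('wrist','w5.png')
for n in ['tray_mid','tray_handle','rack_lip','rack_brow','rack','rack_seat','basin_mid']:
  for d in pinpoint('wrist',n)[:2]: print(n,round(d['score'],2),w('wrist',d['at'],o).round(4))
snap('side','side5.png')
"
```

```text
time_s: 14.25
tool_pos: [0.5162, -0.1218, 0.1487]
tool_rot: [-178.6, 56.5, 72.3]
force: [0.4, 0.6, -2.5]
grip_width: 0.0216
t 14.25 pos [ 0.5162 -0.1218  0.1487] q [-23.   24.4  66.7 107.9 -51.8  85.7  41.2] F [ 0.4  0.6 -2.5] g 0.0216
x [ 0.168  0.526 -0.834] y [ 0.946 -0.323 -0.014] z [-0.277 -0.786 -0.552] lean 33.5 leanyaw 72.3 jawyaw -18.9
tray_mid 0.97 [ 0.5442 -0.038   0.1542]
tray_handle 0.7 [ 0.5176 -0.1197  0.1627]
```

View pics/w5.png

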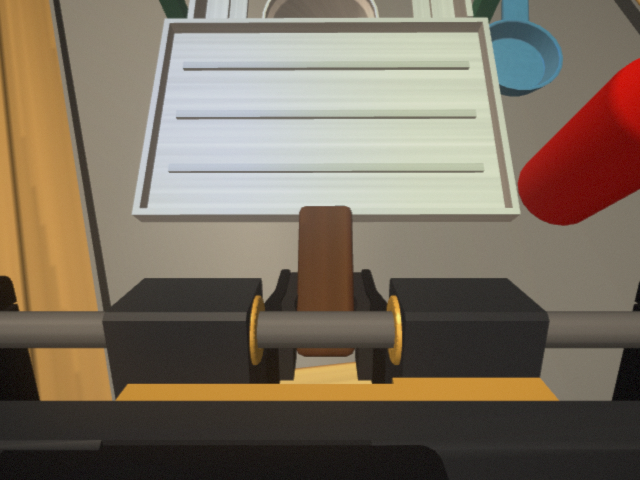

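View pics/side5.png

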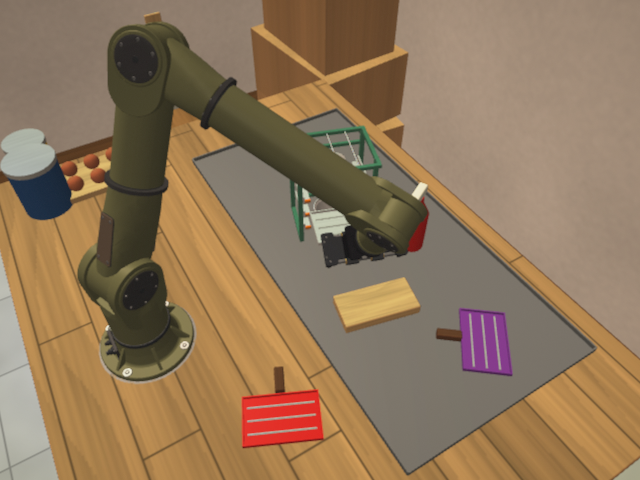

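```bash
python3 -m pendant '{"xyz":[[0.001,0,-0.018],[0.001,0,-0.017],[0,0,0],[0.006,0.018,0],[0.006,0.018,0],[0.006,0.018,0]],"turn":[0.003,0,0,0,0,0]}' 0 55; cat >> h.py <<'E'
RK=np.array([.598,.113]); YR=np.radians(71.3)
def tr():
    o,M=st(); psi=np.arctan2(M[1,1],M[0,1])+np.pi/2
    mid=np.array(o['tool_pos'])[:2]+.0895*np.array([np.cos(psi),np.sin(psi)])
    d=mid-RK; print('TRAY in rack x %.4f y %.4f z %.4f yawerr %.2f'%(d@[np.cos(YR),np.sin(YR)],d@[-np.sin(YR),np.cos(YR)],o['tool_pos'][2]+.0007,np.degrees(psi-YR)))
    return o,M
E
python3 -c "
from h import *
tr()
o,im=snap('wrist','w6.png')
snap('scene','scene6.png')
im=cv2.imread('pics/scene6.png');cv2.imwrite('pics/scene6z.png',cv2.resize(im[150:310,290:450],(640,640)[:2],interpolation=cv2.INTER_CUBIC)[:600])
"
```

```text
time_s: 15.45
tool_pos: [0.5358, -0.0723, 0.1092]
tool_rot: [-178.3, 56.7, 72.1]
force: [0.8, 0.6, -2.2]
grip_width: 0.0213
t 15.45 pos [ 0.5358 -0.0723  0.1092] q [-27.1  25.9  64.4 111.1 -55.5  80.1  39.6] F [ 0.8  0.6 -2.2] g 0.0213
x [ 0.168  0.522 -0.836] y [ 0.944 -0.33  -0.016] z [-0.284 -0.787 -0.548] lean 33.3 leanyaw 72.1 jawyaw -19.3
TRAY in rack x -0.1059 y -0.0014 z 0.1099 yawerr -0.56
```

View pics/w6.png

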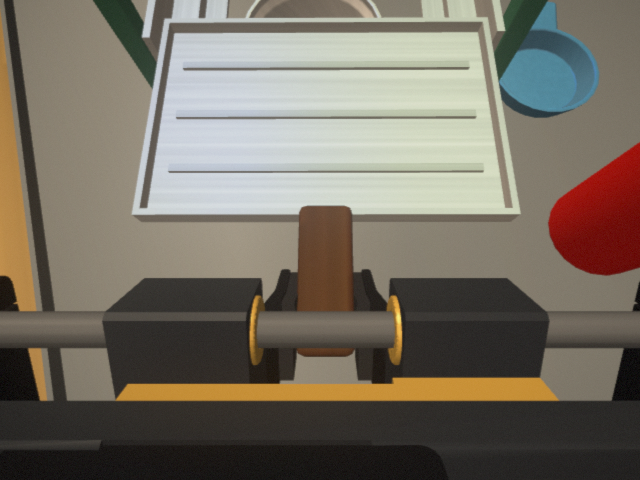

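View pics/scene6z.png

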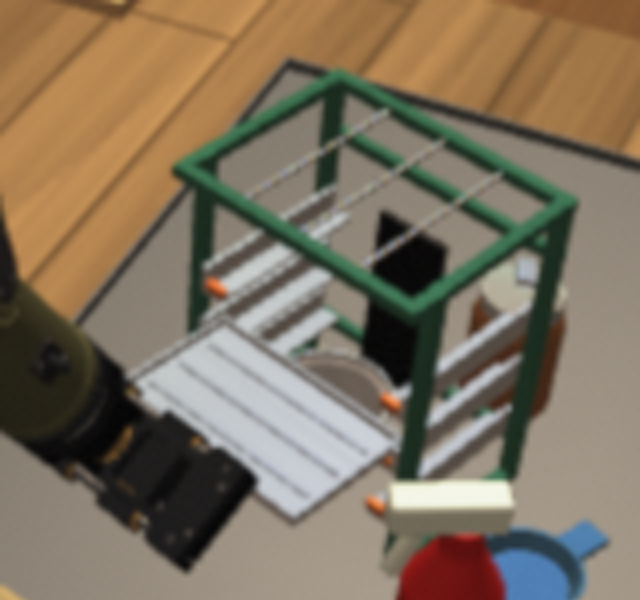

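```bash
python3 -m pendant '{"xyz":[[-0.0015,0.001,0.005],[0,0,0]],"turn":[0.01,0]}' 0 55; python3 -c "
from h import *
tr()
";python3 -m pendant '{"xyz":[[0.006,0.018,0],[0.006,0.018,0]],"turn":[0,0]}' 0 55;python3 -c "
from h import *
tr()
snap('wrist','w7.png')
"
```

```text
time_s: 15.8
tool_pos: [0.5341, -0.0704, 0.1146]
tool_rot: [-178.3, 56.7, 72.9]
force: [-0.4, -0.8, -2.3]
grip_width: 0.0214
t 15.8 pos [ 0.5341 -0.0704  0.1146] q [-27.5  25.4  64.6 110.8 -54.8  80.6  39.6] F [-0.4 -0.8 -2.3] g 0.0214
x [ 0.161  0.525 -0.836] y [ 0.948 -0.317 -0.016] z [-0.273 -0.79  -0.549] lean 33.3 leanyaw 72.9 jawyaw -18.5
TRAY in rack x -0.1047 y 0.0021 z 0.1153 yawerr 0.24
time_s: 16.05
tool_pos: [0.5462, -0.0375, 0.1148]
tool_rot: [-178.4, 56.8, 72.5]
force: [1.0, -0.1, -2.3]
grip_width: 0.0214
t 16.05 pos [ 0.5462 -0.0375  0.1148] q [-31.7  24.3  64.6 111.6 -55.4  78.1  36.1] F [ 1.  -0.1 -2.3] g 0.0214
x [ 0.165  0.522 -0.837] y [ 0.946 -0.323 -0.015] z [-0.278 -0.79  -0.547] lean 33.2 leanyaw 72.5 jawyaw -18.8
TRAY in rack x -0.0697 y 0.0006 z 0.1155 yawerr -0.13
```

View pics/w7.png

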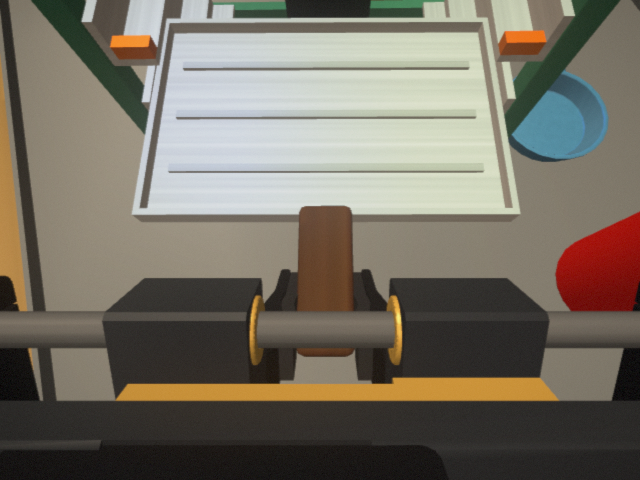

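```bash
python3 -m pendant '{"xyz":[[0.006,0.018,-0.001],[0.006,0.018,0],[0.004,0.012,0],[0,0,0]],"turn":[0.002,0,0,0]}' 0 55;python3 -c "
from h import *
tr()
snap('wrist','w8.png')
"
```

```text
time_s: 16.6
tool_pos: [0.5634, 0.018, 0.1137]
tool_rot: [-178.3, 56.7, 73.1]
force: [0.7, -0.3, -3.3]
grip_width: 0.0217
t 16.6 pos [0.5634 0.018  0.1137] q [-37.6  23.4  63.8 112.1 -56.7  74.9  31.5] F [ 0.7 -0.3 -3.3] g 0.0217
x [ 0.16   0.525 -0.836] y [ 0.949 -0.315 -0.016] z [-0.272 -0.79  -0.549] lean 33.3 leanyaw 73.1 jawyaw -18.4
TRAY in rack x -0.0116 y 0.0028 z 0.1144 yawerr 0.34
```

View pics/w8.png

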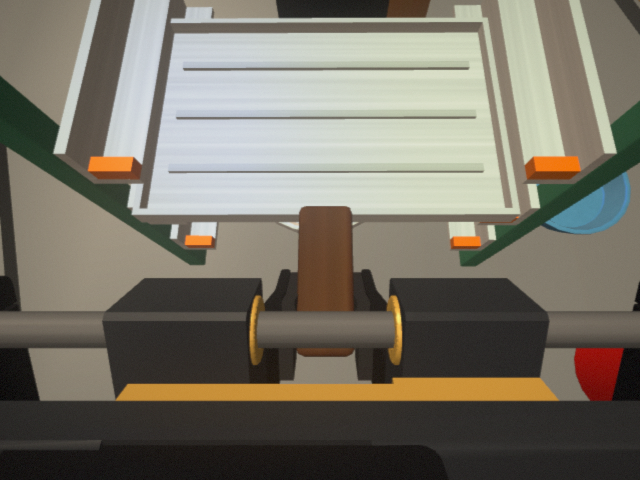

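```bash
python3 -m pendant '{"xyz":[[0.0025,-0.001,0],[0.003,0.007,0],[0.003,0.008,0]],"turn":[-0.005,0,0]}' 0 55;python3 -c "
from h import *
tr()
snap('wrist','w9.png')
"
```

```text
time_s: 17.02
tool_pos: [0.572, 0.0284, 0.1135]
tool_rot: [-178.3, 56.9, 72.4]
force: [-2.9, -2.7, -1.8]
grip_width: 0.0215
t 17.02 pos [0.572  0.0284 0.1135] q [-38.6  23.7  63.6 111.8 -57.3  74.   29.9] F [-2.9 -2.7 -1.8] g 0.0215
x [ 0.165  0.521 -0.837] y [ 0.945 -0.325 -0.016] z [-0.281 -0.789 -0.547] lean 33.1 leanyaw 72.4 jawyaw -19.0
TRAY in rack x 0.0010 y -0.0029 z 0.1142 yawerr -0.29
```

View pics/w9.png

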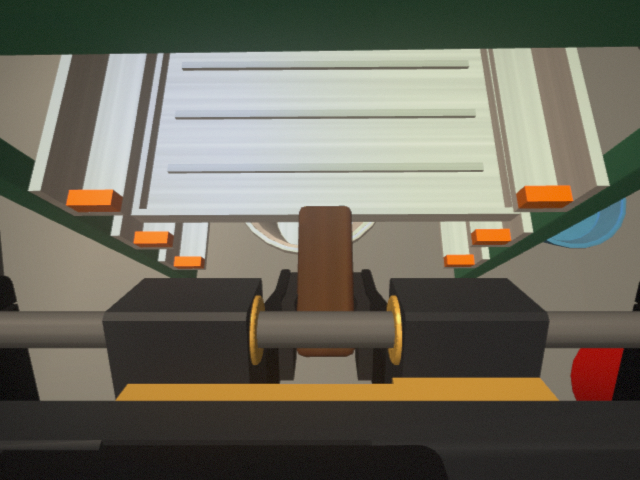

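```bash
python3 -m pendant '{"xyz":[[-0.001,0.002,0],[0.0005,0.0035,0],[0.001,0.0035,0]],"turn":[0.005,0,0]}' 0 55;python3 -c "
from h import *
tr()
snap('wrist','w10.png')
"
```

```text
time_s: 17.45
tool_pos: [0.5736, 0.0353, 0.1136]
tool_rot: [-178.7, 57.0, 72.2]
force: [-1.0, -5.7, -2.3]
grip_width: 0.0214
t 17.45 pos [0.5736 0.0353 0.1136] q [-39.7  23.4  63.6 111.9 -57.3  73.3  29.2] F [-1.  -5.7 -2.3] g 0.0214
x [ 0.166  0.518 -0.839] y [ 0.946 -0.324 -0.013] z [-0.279 -0.791 -0.544] lean 33.0 leanyaw 72.2 jawyaw -18.9
TRAY in rack x 0.0081 y -0.0021 z 0.1143 yawerr -0.22
```

View pics/w10.png

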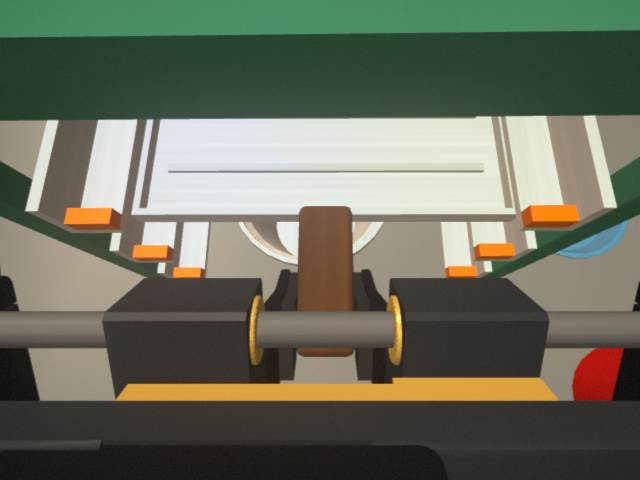

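```bash
python3 -m pendant '{"xyz":[[0,0.001,-0.006],[0,0.001,-0.005],[0,0,0]],"turn":[0,0,0]}' 0 55;python3 -c "
from h import *
tr()
snap('wrist','w11.png')
"
```

```text
time_s: 17.88
tool_pos: [0.5735, 0.0365, 0.1032]
tool_rot: [-178.7, 57.0, 72.1]
force: [-2.1, -5.9, 0.3]
grip_width: 0.0214
t 17.88 pos [0.5735 0.0365 0.1032] q [-39.1  24.3  62.9 112.4 -58.3  72.8  30.3] F [-2.1 -5.9  0.3] g 0.0214
x [ 0.167  0.519 -0.839] y [ 0.946 -0.325 -0.012] z [-0.279 -0.791 -0.545] lean 33.0 leanyaw 72.1 jawyaw -19.0
TRAY in rack x 0.0092 y -0.0017 z 0.1039 yawerr -0.26
```

View pics/w11.png

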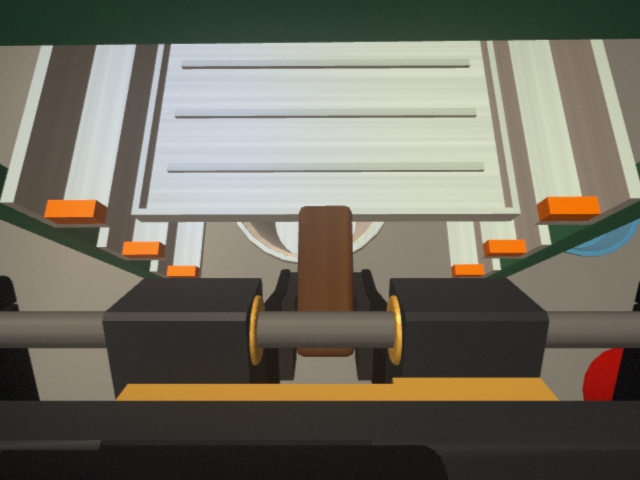

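```bash
python3 -m pendant '{"xyz":[[0,0,-0.003],[0,0,-0.002]],"turn":[0,0]}' 0 55;python3 -c "
from h import *
tr()
snap('wrist','w12.png')
"
```

```text
time_s: 18.18
tool_pos: [0.5734, 0.0359, 0.0993]
tool_rot: [-178.7, 56.9, 72.1]
force: [-3.2, -5.9, 3.9]
grip_width: 0.0215
t 18.18 pos [0.5734 0.0359 0.0993] q [-38.6  24.7  62.6 112.6 -58.8  72.7  30.9] F [-3.2 -5.9  3.9] g 0.0215
x [ 0.168  0.52  -0.838] y [ 0.946 -0.325 -0.012] z [-0.278 -0.79  -0.546] lean 33.1 leanyaw 72.1 jawyaw -19.0
TRAY in rack x 0.0086 y -0.0018 z 0.1000 yawerr -0.27
```

View pics/w12.png

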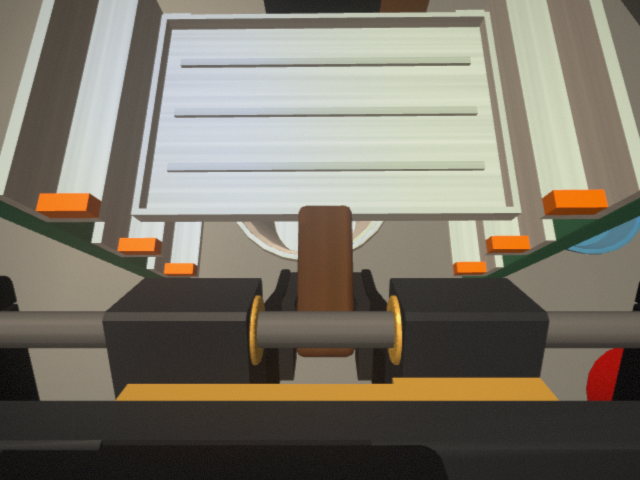

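```bash
python3 -m pendant '{"xyz":[[-0.001,-0.003,0],[-0.001,-0.003,0]],"turn":[0.002,0]}' 0 55;python3 -c "
from h import *
tr()
"; python3 -m pendant '{"xyz":[[-0.0007,-0.002,0]],"turn":[0]}' 0 55;python3 -c "
from h import *
tr()
snap('wrist','w13.png')
"
```

```text
time_s: 18.48
tool_pos: [0.5716, 0.0303, 0.1001]
tool_rot: [-178.8, 56.8, 72.2]
force: [-0.2, -2.6, -0.8]
grip_width: 0.0213
t 18.48 pos [0.5716 0.0303 0.1001] q [-37.9  24.7  62.6 112.5 -58.7  73.2  31.6] F [-0.2 -2.6 -0.8] g 0.0213
x [ 0.168  0.522 -0.836] y [ 0.947 -0.322 -0.011] z [-0.276 -0.79  -0.548] lean 33.2 leanyaw 72.2 jawyaw -18.8
TRAY in rack x 0.0027 y -0.0017 z 0.1008 yawerr -0.10
time_s: 18.6
tool_pos: [0.571, 0.0285, 0.1002]
tool_rot: [-178.8, 56.7, 72.2]
force: [0.1, -2.7, -1.2]
grip_width: 0.0216
t 18.6 pos [0.571  0.0285 0.1002] q [-37.7  24.7  62.6 112.5 -58.6  73.3  31.8] F [ 0.1 -2.7 -1.2] g 0.0216
x [ 0.168  0.522 -0.836] y [ 0.947 -0.322 -0.011] z [-0.275 -0.79  -0.549] lean 33.3 leanyaw 72.2 jawyaw -18.8
TRAY in rack x 0.0008 y -0.0016 z 0.1009 yawerr -0.09
```

View pics/w13.png

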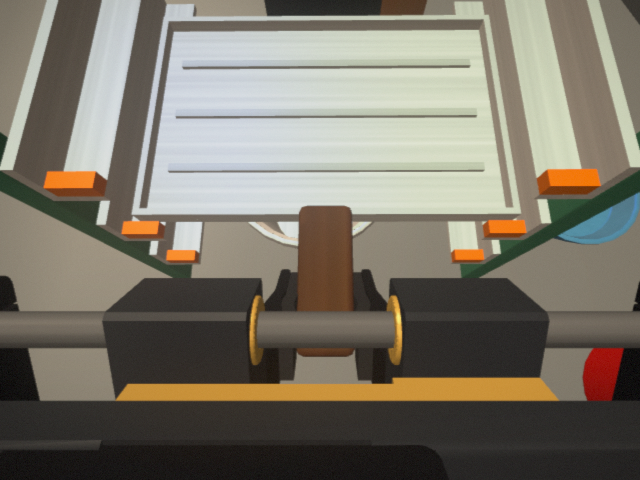

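```bash
python3 -m pendant '{"xyz":[[0,0,-0.0015],[0,0,-0.001]],"turn":[0,0]}' 0 55; python3 -m pendant '{"xyz":[[0,0,0],[0,0,0],[0,0,0],[0,0,0],[0,0,0]],"turn":[0,0,0,0,0]}' 0.6 55;python3 -c "
from h import *
tr()
snap('wrist','w14.png')
"
```

```text
time_s: 18.9
tool_pos: [0.5709, 0.0283, 0.0992]
tool_rot: [-178.8, 56.6, 72.2]
force: [-5.0, -3.9, 8.1]
grip_width: 0.021
time_s: 19.52
tool_pos: [0.5711, 0.0325, 0.0997]
tool_rot: [-178.6, 56.3, 72.6]
force: [-0.3, -0.4, -0.4]
grip_width: 0.0512
t 19.52 pos [0.5711 0.0325 0.0997] q [-37.5  24.8  62.2 112.6 -59.1  73.5  32. ] F [-0.3 -0.4 -0.4] g 0.0512
x [ 0.166  0.53  -0.832] y [ 0.948 -0.318 -0.013] z [-0.272 -0.786 -0.555] lean 33.7 leanyaw 72.6 jawyaw -18.5
TRAY in rack x 0.0046 y -0.0001 z 0.1004 yawerr 0.16
```

View pics/w14.png

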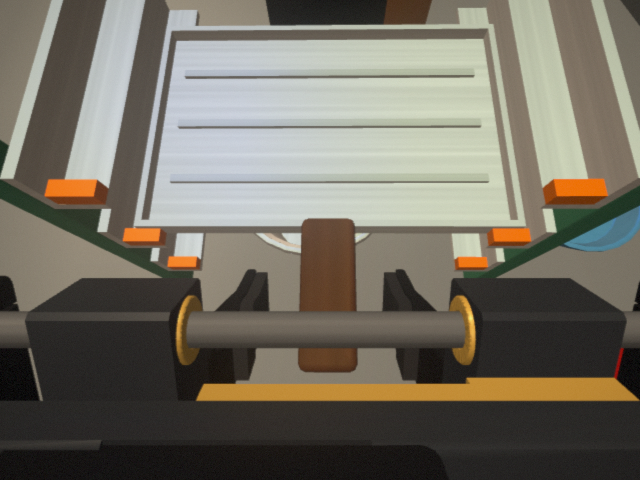

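```bash
python3 -m pendant '{"xyz":[[-0.003,-0.01,0.012],[-0.006,-0.018,0.02],[-0.007,-0.022,0.025],[-0.01,-0.03,0.03],[-0.01,-0.03,0.02],[-0.01,-0.03,0.02],[0,0,0]],"turn":[0,0,0,0,0,0,0]}' 0.6;python3 -c "
from h import *
o,M=st()
for c in ['wrist','scene','side']: snap(c,c+'15.png')
o,im=snap('wrist','wrist15.png')
for n in ['tray_mid','tray_handle','rack_lip','rack_brow','rack','rack_seat','basin_mid']:
 for c in ['wrist','scene','side']:
  for d in pinpoint(c,n)[:3]: 
   p=w(c,d['at'],o); dd=p[:2]-RK
   if d['score']>.4: print(c,n,round(d['score'],2),p.round(4),'rack', (dd@[np.cos(YR),np.sin(YR)]).round(4),(dd@[-np.sin(YR),np.cos(YR)]).round(4))
for c,x,y in [('scene',310,150),('side',260,110)]:
 im=cv2.imread('pics/%s15.png'%c);cv2.imwrite('pics/%s15z.png'%c,cv2.resize(im[y:y+150,x:x+150],(600,600),interpolation=cv2.INTER_CUBIC))
"
```

```text
time_s: 20.45
tool_pos: [0.5214, -0.1178, 0.2355]
tool_rot: [-179.0, 56.4, 71.9]
force: [-0.1, 0.3, 0.7]
grip_width: 0.0521
t 20.45 pos [ 0.5214 -0.1178  0.2355] q [-26.6  16.1  67.9 102.5 -45.1  89.1  31.5] F [-0.1  0.3  0.7] g 0.0521
x [ 0.172  0.526 -0.833] y [ 0.946 -0.324 -0.009] z [-0.274 -0.786 -0.554] lean 33.6 leanyaw 71.9 jawyaw -18.9
wrist tray_mid 0.95 [0.5999 0.1139 0.1074] rack 0.0015 -0.0015
scene tray_mid 0.7 [0.6018 0.1122 0.1007] rack 0.0004 -0.0038
scene tray_mid 0.67 [ 0.1835 -0.3436 -0.0012] rack -0.5654 0.2462
side tray_mid 0.87 [ 0.7012 -0.428   0.0088] rack -0.4794 -0.2712
side tray_mid 0.65 [ 0.1895 -0.3461 -0.0027] rack -0.5658 0.2397
wrist tray_handle 0.77 [0.5684 0.0311 0.1123] rack -0.0871 0.0018
scene tray_handle 0.96 [0.5699 0.0254 0.1131] rack -0.092 -0.0015
scene tray_handle 0.95 [ 0.221  -0.2617  0.013 ] rack -0.4758 0.237
scene tray_handle 0.77 [ 0.6368 -0.3715  0.0132] rack -0.4465 -0.1921
side tray_handle 0.94 [ 0.2185 -0.272   0.0114] rack -0.4864 0.236
side tray_handle 0.81 [ 0.6347 -0.3716  0.0185] rack -0.4473 -0.1901
side tray_handle 0.71 [ 0.5324 -0.2105  0.0035] rack -0.3275 -0.0416
scene rack_lip 0.78 [0.5744 0.0555 0.0578] rack -0.0621 0.0039
scene rack_brow 0.6 [0.572  0.0333 0.2586] rack -0.0839 -0.001
scene rack 0.91 [0.5951 0.1088 0.0026] rack -0.0049 0.0014
wrist basin_mid 0.58 [0.591  0.1049 0.0353] rack -0.0099 0.0041
scene basin_mid 0.85 [0.5857 0.1004 0.0342] rack -0.0159 0.0077
side basin_mid 0.62 [0.5838 0.1068 0.0407] rack -0.0104 0.0115
```

View pics/wrist15.png

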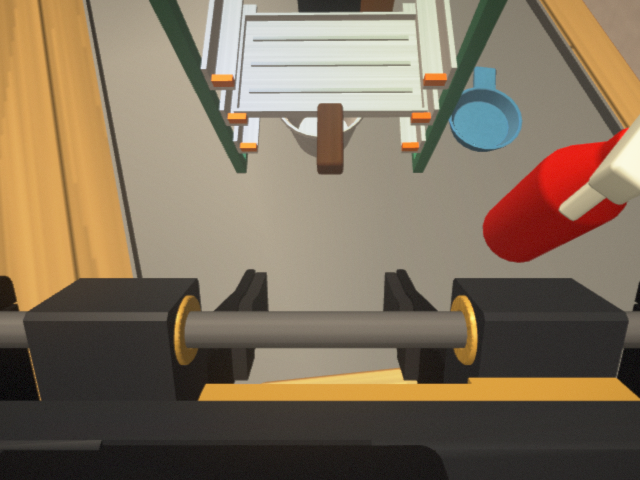

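View pics/scene15z.png

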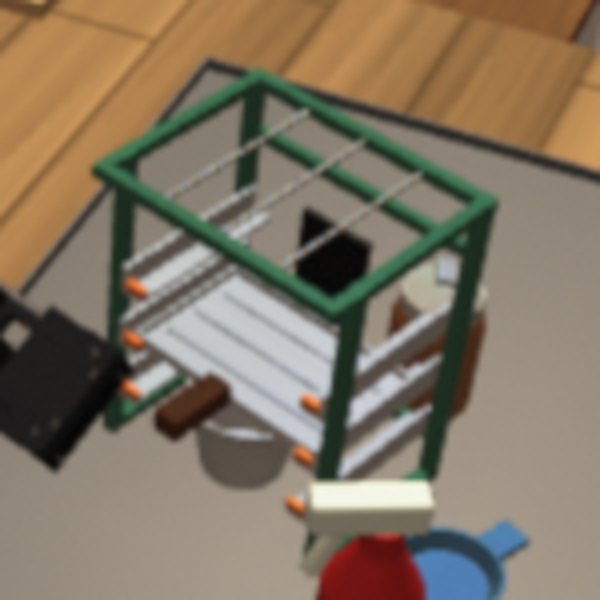

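View pics/side15z.png

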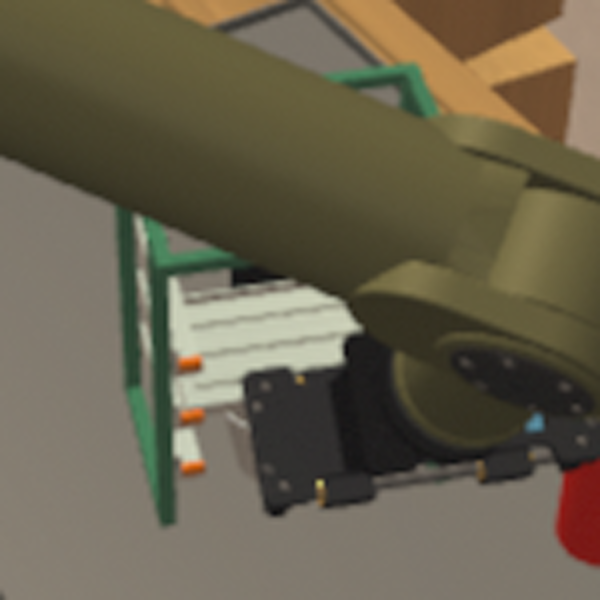

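```bash
python3 -c "
from h import *
st(); print(sign_off())"
```

```text
t 21.7 pos [ 0.5216 -0.1131  0.2331] q [-26.8  16.3  67.7 102.7 -45.2  89.1  31.5] F [ 1.2 -0.3  0.4] g 0.0523
x [ 0.165  0.529 -0.832] y [ 0.948 -0.317 -0.013] z [-0.271 -0.787 -0.554] lean 33.7 leanyaw 72.7 jawyaw -18.5
the job is handed in; nothing more can be done
None
```

The tray now lies on the middle (100 mm) rail pair, the lowest one clear of the pudding basin standing in the rack. I handed the job in at 21.7 s; it reported no verdict.

- **How it went:** The moves cannot tilt the tool, so I got a lean of about 34° by driving the arm to its reach limit high up. I then gripped the handle and slid the tray in about 14 mm above the ledges. I pressed the bar to about 8–9 mm past the seat (about 6 N), lowered the tray, eased it back against the lips, let go and backed out.
- **Tray position:**
  - The last pictures show it level behind both orange middle lips, with the handle outward.
  - The networks put tray_mid at rack x 0 to +1.5 mm and y −1.5 to −4 mm.
  - They put its height at 101 mm from the scene camera but 107 mm from the wrist camera. I trust 101 mm, because the tray came down onto the ledges at tool height 100 mm.
- **Back bar:** I could not measure its value directly. Just before I let go, the bar pushed back with about 2.7 N, which matches a seated tray (about 4 mm).
- **Other objects:** The basin reads within about 7 mm of its first position, which is detection noise plus calibration error. The spoon rest, sugar dispenser and spray bottle look unmoved, but I checked those only by eye. The robot touches nothing.
- **Checks that failed or disagreed:**
  - The side camera was blocked by the arm at the end and gave no tray reading.
  - The wrist sensor briefly showed about 76 N while the arm was tilting in free space near its limits. This was under the 120 N limit and not a contact as far as I could tell.

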